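Flip the empty tray's stock marker to red

TASK

One of the two blue board trays on the binding bench has run empty. With the fingertips only, gently push that tray's hinged marker paddle up and right over its pivot, until it lies flat against its stop over the tray with the red face up. Leave the full tray's marker showing green, do not disturb the things on the bench, and do not pinch or carry anything.

Things in the scene. Friction and masses are not known exactly. Their poses are not given: they have to be found in the camera images.
- empty_marker (a joint): Angle (rad) of the marker paddle of the EMPTY tray. 0 = level, reaching from its hinge away from the tray towards the robot, green up; 1.57 = upright; 3.14 = flipped over, level above the tray, red up. Mechanical stops at 0 and 3.14; starts between 0 and 0.25. Friction hinge: it stays at any angle where it is left; about 1 N at its free end turns it.
- empty_hinge (a point): Centre of the empty tray's marker hinge axis, 80 mm above the bench, does not turn with the paddle. Its x axis is level, from the hinge over the tray (the direction of the flip), y along the hinge axis, z up. Hinge sits over the tray's near wall between two aluminium cheeks, 22 mm wide (x), 4 mm thick, at y = +-41 mm, 90 mm high.
- empty_tab (a point): Middle of the outer edge of that marker's white thumb tab; turns with the paddle. The tab, 28 mm long, 70 mm wide, 4 mm thick, is bent 45 degrees up (to the green side) at the plate's free end, so a fingertip gets under it. At angle 0 this point is 90 mm from the hinge axis (-x of empty_hinge), 20 mm above it. From there push it upwards in an arc: a purely level push can jam.
- empty_plate (a point): Centre of the empty tray's marker plate, half-way through its thickness; turns with the paddle. The plate reaches 70 mm from the hinge axis, is 70 mm wide, 4 mm thick, green on one face, red on the other; this point is 35 mm from the axis. At angle 0 its underside is 78 mm above the bench and the space below it is free.
- full_marker (a joint): Angle of the like marker of the FULL tray (the blue tray with a stack of grey and brown boards in it, 60 mm high); 0 = level, green face up, where it starts and must stay.
- full_hinge (a point): The same point and axes as empty_hinge, on the full tray's marker (same sizes).
- glue_mid (a point): Centre of a loose white glue jar, 52 mm diameter, 85 mm high, upright. Bystander.
- weight_mid (a point): Centre of a loose brass binder's weight, 46 mm diameter, 72 mm high, upright. Bystander.
- spool_mid (a point): Centre of a loose red thread spool, 44 mm diameter, 50 mm high, upright. Bystander.
- brush_grip (a point): Handle point of a loose glue brush lying on the bench. Bystander.
- tray_empty: The empty blue tray with its marker; origin on the bench 80 mm straight below empty_hinge, same axes. Open blue tray with nothing in it, fixed to the bench: it extends 170 mm along x from the hinge, is 150 mm wide and 45 mm high, walls 5 mm.

How it is judged:
By the outcome, as a careful person would: the job done as asked, in the order asked, and still so for the second after the job is handed in, with the robot touching nothing.
It also fails if it takes over 42 s, if anything falls off the work surface, if the arm or the gripper's body presses on something with over 40 N, if the wrist force passes 120 N, or if a joint passes its speed limit or range.

ROBOT

A 6-joint arm with a two-finger parallel gripper is mounted at the origin on the work surface. World frame = base frame: x ahead of the robot, y to its left, z up, the work surface at z = 0. Lengths are in mm, angles in rad, forces in N, time in s.
With the tool pointing down it reaches from about 350 to 975 mm from the base axis. Payload 7.1 kg.
Tool frame: the origin (TCP) lies on the front face of the gripper's body, between the roots of the fingers; the fingertips stand 80 mm ahead of it and the grasp point (between the pads) lies 61 mm ahead of it; z points along the fingers, y is the line along which they close (so a half turn about z gives the same grasp; the last joint's range is limited). The gripper opens to 88 mm and grips with 3 to 60 N. Pads are 20 mm wide; open, the fingers measure 115 mm over their backs; the gripper's body (75 mm by 178 mm) begins 61 mm behind the grasp point.
Start: joints at [-1.19, 0.423, 1.63, -0, 1.089, -0.019], TCP at [243.287, -575.688, 302.675] pointing down, gripper open.
Joint ranges: [-3, 3], [-0.9, 2.11], [0.09, 2.58], [-1.31, 4.45], [0.11, 2.69], [-2.54, 2.54]. Speed limits (rad/s): [2.39, 2.39, 3.01, 3.14, 3.14, 3.14].

INTERFACE

Orientations are given as a rotation vector (axis times angle).
In Python, from workcell import readout, vision, close_job gives the robot as it stands.
- The arm moves only by the tool servo_tool, never from a script. Its argument "plan" is a list that holds one entry, the list of rows, each a list of 7 numbers: the gripper command: -1 is fully open, 1 is shut, values between are in proportion, then the shift along the world's x, y, z in units of 40 mm (1.0 is 40 mm), then the turn, a rotation vector about the world's x, y, z in units of 5 degrees (1.0 is 5 degrees). A call has 1 to 5 rows; each row shifts and turns the commanded pose from where the row before left it; what a row does not reach is not made up. A row lasts 1/12 s, in which the tool goes at most 41.7 mm and 7.16 degrees, less where a joint would pass 70% of its speed; a pose out of reach is approached as far as the arm can. A call is refused whole if a number of a shift passes 1 or a number of a turn 1, either way. A call with a gripper value outside its range is refused whole. The fingers move at their own pace and stop on an object; the grip force is fixed at half the most. Time passes only in rows, so rows that do not move let the fingers close. It gives the time, the measured TCP pose, the force, the opening and the grip force at its end, in the units of the state.
- readout.get_obs(): the state, without advancing time (a new reading comes with each control period).
- vision.get_image(name): name is "scene" or "top"; returns the picture (480x640x3 uint8, red, green, blue); there is no depth.
- vision.camera_params(name): a dict with "fx", "fy", "cx", "cy" (pixels), "rvec" (rotation vector, rad) and "tvec" (3), from world to camera coordinates, as OpenCV has them. Camera axes: x right, y down, z forward; pixel columns grow to the right and rows downward; lengths in mm; the calibration is good to about 2 mm. A picture is of the moment at which its call begins. camera_params takes no time and is no camera call.
- close_job(): hands the job in; it is judged then, once.
The state is a dict: "t": time; "qpos": joint angles; "qvel": joint speeds; "joint_torque": joint torques, N m; "ee_pos": TCP position; "orientation": TCP orientation; "ft_force": force on the tool from outside, world axes, zero at the start; "moment": the same for the moment, N m; "width": finger opening in mm; "grasp_force": force on a finger pad.
Only numpy, scipy, OpenCV 4.12 (cv2) and the standard library are available. Lean on these libraries where they do the work, as an engineer would, in place of code of your own. Each camera call takes 0.05 s, during which the arm holds its last target. There are 200 camera calls.

## Working session

There is one attempt and no reset: what is moved stays moved. The work goes in short steps, Python scripts to look and compute and a tool call to move; the robot and the scene stay as the last step left them, time stands still between calls to the robot, and variables do not carry over. Pictures are saved under pics/ and viewed, at most 10 in all, crops included, and the job is handed in when it is done.

Besides the shell and the picture viewer there is one more tool, called after "Emit:" by a JSON object that holds its "method" and its "body". servo_tool: Moves the arm, as the interface text tells. Its arguments: {"type":"object","properties":{"plan":{"type":"array"}},"required":["plan"]}

```bash
mkdir -p pics
python3 - <<'E'
from workcell import readout, vision
import cv2
for n in("scene","top"):
    cv2.imwrite(f"pics/{n}0.png",vision.get_image(n)[:,:,::-1]); print(n,vision.camera_params(n))
print(readout.get_obs())
E
```

```text
scene {'fx': 562.1551718285968, 'fy': 562.1551718285968, 'cx': 329.84400115270716, 'cy': 237.89622105467367, 'rvec': array([ 1.84114384,  1.86552389, -0.62651501]), 'tvec': array([  14.90372311, -430.83807672, 1770.47885447])}
top {'fx': 624.6247051621472, 'fy': 624.6247051621472, 'cx': 317.1272275879197, 'cy': 238.0710048236747, 'rvec': array([ 2.18679804, -2.1702396 ,  0.12649938]), 'tvec': array([ -11.99629679,  599.15134891, 1413.55616029])}
{'t': 0.1, 'qpos': array([-1.18998925e+00,  4.23756730e-01,  1.63062774e+00, -4.77901706e-06,
        1.08860700e+00, -1.89610532e-02]), 'qvel': array([ 0.00129551, -0.00220279, -0.00179168, -0.00058037,  0.00015379,
        0.00180383]), 'joint_torque': array([ 8.30844419e-04, -5.45613205e+01, -2.74325520e+01,  6.46289787e-02,
        1.87571225e-02, -4.73085549e-05]), 'ee_pos': array([ 243.14775061, -575.32464309,  301.97859558]), 'orientation': array([-3.07769375e+00, -6.23511503e-01,  4.01731386e-04]), 'ft_force': array([-0.10393771, -0.36498786,  0.60394989]), 'moment': array([ 0.05531795, -0.03765286, -0.00960579]), 'grasp_force': 0.0, 'width': 87.69746938255797}
```

View pics/scene0.png

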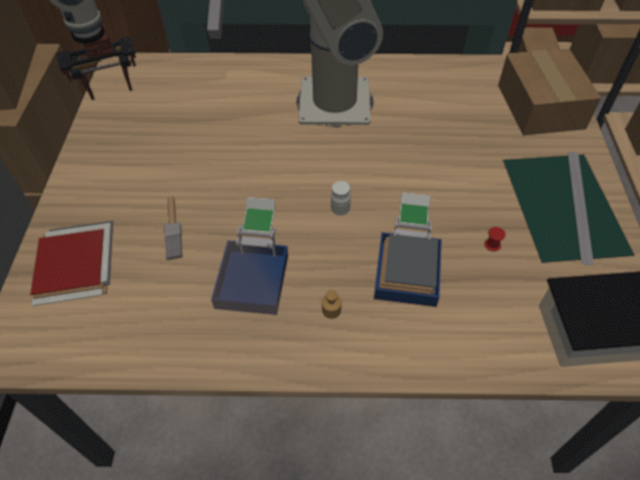

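View pics/top0.png

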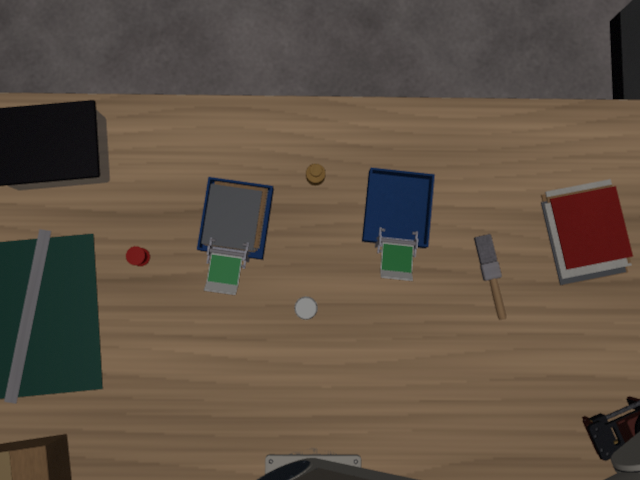

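The empty tray is the one on the right in the top view, centred near (398,208), with its green plate at (397,259). In the scene view it is at (250,278). The full tray is at top (235,218). The glue jar (306,308) and brush (490,275) lie to either side of the empty tray's marker.

```bash
cat > h.py <<'E'
import cv2, numpy as np
from workcell import vision
def ray(n,uv):
    p=vision.camera_params(n); R=cv2.Rodrigues(p["rvec"])[0]; o=-R.T@p["tvec"]
    return o,R.T@np.array([(uv[0]-p["cx"])/p["fx"],(uv[1]-p["cy"])/p["fy"],1.])
def onz(n,uv,z):
    o,d=ray(n,uv); return (o+d*(z-o[2])/d[2]).round(1)
def cross(u1,u2):
    (a,d),(b,e)=ray("top",u1),ray("scene",u2)
    s=np.linalg.lstsq(np.c_[d,-e],b-a,rcond=None)[0]
    P,Q=a+d*s[0],b+e*s[1]; return ((P+Q)/2).round(1),np.linalg.norm(P-Q).round(1)
def blobs(n,img,lo,hi,amin=100):
    m=cv2.inRange(cv2.cvtColor(img,cv2.COLOR_BGR2HSV),lo,hi)
    return [c for c in cv2.findContours(m,cv2.RETR_EXTERNAL,2)[0] if cv2.contourArea(c)>amin]
def cen(c):
    m=cv2.moments(c); return m["m10"]/m["m00"],m["m01"]/m["m00"]
E
python3 - <<'E'
from h import *
t=cv2.imread("pics/top0.png");s=cv2.imread("pics/scene0.png")
G={}
for n,i in(("top",t),("scene",s)):
    G[n]=[c for c in blobs(n,i,(50,120,60),(75,255,255)) ]
    for c in G[n]:
        print(n,"green",np.round(cen(c),1),cv2.contourArea(c),[tuple(onz(n,q,82)[:2]) for q in cv2.boxPoints(cv2.minAreaRect(c))])
    for c in blobs(n,i,(105,120,40),(125,255,255),600):
        print(n,"blue",np.round(cen(c)),[tuple(onz(n,q,45)[:2]) for q in cv2.boxPoints(cv2.minAreaRect(c))])
a=max(G["top"],key=lambda c:cen(c)[0]); b=min(G["scene"],key=lambda c:cen(c)[0])
print(cross(cen(a),cen(b)))
for k,uv,z in(("glue",(306,308),85),("weight",(315,172),72),("brush",(500,310),8),("brushhead",(487,250),8),("tab L",(382,278),100),("tab R",(412,279),100),("cheekL",(380,233),90),("cheekR",(417,236),90)): print(k,onz("top",uv,z))
cv2.imwrite("pics/crop.png",np.hstack([cv2.resize(t[160:300,340:440],(400,560),interpolation=2),cv2.resize(s[180:320,205:305],(400,560),interpolation=2)]))
E
```

```text
top green [223.9 269.2] 663.0 [(np.float64(499.7), np.float64(233.2)), (np.float64(555.3), np.float64(226.0)), (np.float64(546.3), np.float64(164.6)), (np.float64(490.8), np.float64(172.0))]
top green [396.8 257.9] 651.5 [(np.float64(527.1), np.float64(-149.4)), (np.float64(582.0), np.float64(-155.4)), (np.float64(575.8), np.float64(-219.4)), (np.float64(520.9), np.float64(-213.2))]
top blue [398. 205.] [(np.float64(593.7), np.float64(-110.1)), (np.float64(763.1), np.float64(-127.0)), (np.float64(749.4), np.float64(-277.8)), (np.float64(580.0), np.float64(-259.0))]
scene green [260.  218.9] 313.5 [(np.float64(572.7), np.float64(-208.4)), (np.float64(515.1), np.float64(-210.6)), (np.float64(520.6), np.float64(-153.1)), (np.float64(577.9), np.float64(-152.3))]
scene green [413.7 213.8] 333.5 [(np.float64(544.4), np.float64(167.2)), (np.float64(494.7), np.float64(174.6)), (np.float64(502.7), np.float64(233.6)), (np.float64(552.1), np.float64(225.0))]
(array([ 550.6, -180. ,   89.7]), np.float64(5.9))
glue [439.2  16.9  85. ]
weight [745.5  -0.9  72. ]
brush [ 436.5 -435.3    8. ]
brushhead [ 576.6 -407.7    8. ]
tab L [ 505.7 -148.8  100. ]
tab R [ 504.  -214.6  100. ]
cheekL [ 605.7 -145.9   90. ]
cheekR [ 599.7 -228.2   90. ]
```

View pics/crop.png

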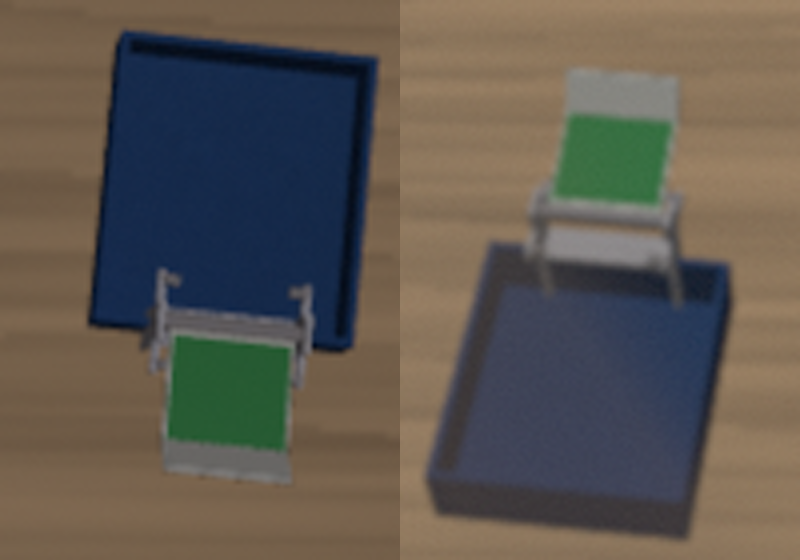

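The crop confirms the geometry. The hinge is near (590,-187), the flip direction is yaw about -6°, and the paddle is raised slightly. Next I work out the turn needed for a 45° forward-tilted finger.

```bash
cat > tgt.py <<'E'
from h import *
from workcell import readout
from scipy.spatial.transform import Rotation as Ro
H=np.array([590,-187,80.]);yaw=np.radians(-6);U=np.array([np.cos(yaw),np.sin(yaw),0]);V=np.array([-U[1],U[0],0]);Z=np.array([0,0,1.])
def go(tx,tz,tilt,n=None):
    """tip at (tx,tz) in hinge frame; remaining shift (40mm units) and turn (5deg units)"""
    o=readout.get_obs(); a=np.radians(tilt); z=np.sin(a)*U-np.cos(a)*Z; y=-V
    R=np.c_[np.cross(y,z),y,z]; d=(H+U*tx+Z*tz-80*z-o["ee_pos"])/40
    w=(Ro.from_matrix(R)*Ro.from_rotvec(o["orientation"]).inv()).as_rotvec(degrees=True)/5
    zc=Ro.from_rotvec(o["orientation"]).as_matrix()[:,2]; tip=o["ee_pos"]+80*zc-H
    print("shift",d.round(2),"turn",w.round(2),"tip now",[round(float(tip@k),1) for k in(U,V,Z)],"t",o["t"],"F",o["ft_force"].round(1),"q",o["qpos"].round(2),"w",o["width"])
E
python3 -c "
from tgt import *
go(-135,30,45)"
```

```text
shift [ 3.91 10.21 -3.39] turn [ 1.32 -9.   -5.48] tip now [-304.4, -422.4, 142.0] t 0.1 F [-0.1 -0.4  0.6] q [-1.19  0.42  1.63 -0.    1.09 -0.02] w 87.69746938255797
```

Emit:
{"method": "servo_tool", "body": {"plan": [[[1, 0.35, 0.92, 0, 0.12, -0.82, -0.5], [1, 0.35, 0.92, 0, 0.12, -0.82, -0.5], [1, 0.35, 0.92, 0, 0.12, -0.82, -0.5], [1, 0.35, 0.92, 0, 0.12, -0.82, -0.5], [1, 0.35, 0.92, 0, 0.12, -0.82, -0.5]]]}}

```text
t: 0.52
ee_pos: [313.5, -390.1, 302.5]
orientation: [3.059, 0.27, 0.564]
ft_force: [1.2, -0.0, -0.8]
width: 58.1
grasp_force: 0.0
```

Emit:
{"method": "servo_tool", "body": {"plan": [[[1, 0.35, 0.92, 0, 0.12, -0.82, -0.5], [1, 0.35, 0.92, 0, 0.12, -0.82, -0.5], [1, 0.35, 0.92, 0, 0.12, -0.82, -0.5], [1, 0.35, 0.92, 0, 0.12, -0.82, -0.5], [1, 0.35, 0.92, 0, 0.12, -0.82, -0.5]]]}}

```text
t: 0.93
ee_pos: [381.1, -211.6, 302.6]
orientation: [2.911, -0.074, 1.076]
ft_force: [2.2, -0.1, 1.4]
width: 24.7
grasp_force: 0.0
```

Emit:
{"method": "servo_tool", "body": {"plan": [[[1, 0.35, 0.92, 0, 0.12, -0.82, -0.5], [1, 0, 0, 0, 0, 0, 0], [1, 0, 0, 0, 0, 0, 0]]]}}

```text
t: 1.18
ee_pos: [392.1, -189.4, 303.4]
orientation: [2.884, -0.104, 1.142]
ft_force: [0.0, -0.2, 0.3]
width: 4.8
grasp_force: 0.0
```

```bash
python3 -c "
from tgt import *
go(-135,30,45)"
```

```text
shift [ 0.18  0.56 -3.42] turn [ 0.09 -0.36 -0.32] tip now [-141.7, -22.1, 165.1] t 1.1833 F [ 0.  -0.2  0.3] q [-0.68  0.03  2.35  1.34  0.4  -0.22] w 4.7945458048429055
```

Emit:
{"method": "servo_tool", "body": {"plan": [[[1, 0.06, 0.18, -0.85, 0.03, -0.12, -0.11], [1, 0.06, 0.18, -0.85, 0.03, -0.12, -0.11], [1, 0.06, 0.2, -0.85, 0.03, -0.12, -0.1], [1, 0, 0, -0.85, 0, 0, 0], [1, 0, 0, 0, 0, 0, 0]]]}}

```text
t: 1.6
ee_pos: [399.2, -176.2, 225.4]
orientation: [2.888, -0.123, 1.183]
ft_force: [-0.6, 0.5, 0.1]
width: 0.5
grasp_force: 0.0
```

```bash
python3 -c "
from tgt import *
a=vision.get_image('top')[:,:,::-1];b=vision.get_image('scene')[:,:,::-1]
cv2.imwrite('pics/c2.png',np.hstack([cv2.resize(a[200:340,340:440],(400,560),interpolation=2),cv2.resize(b[140:280,205:305],(400,560),interpolation=2)]))
go(-74,-20,45)"
```

```text
shift [ 1.51  0.07 -2.79] turn [-0.16 -0.04 -0.28] tip now [-133.9, -7.1, 91.3] t 1.7 F [-0.7  0.1 -0.4] q [-0.65  0.25  2.42  2.05  0.45 -0.94] w 0.6494333072664297
```

View pics/c2.png

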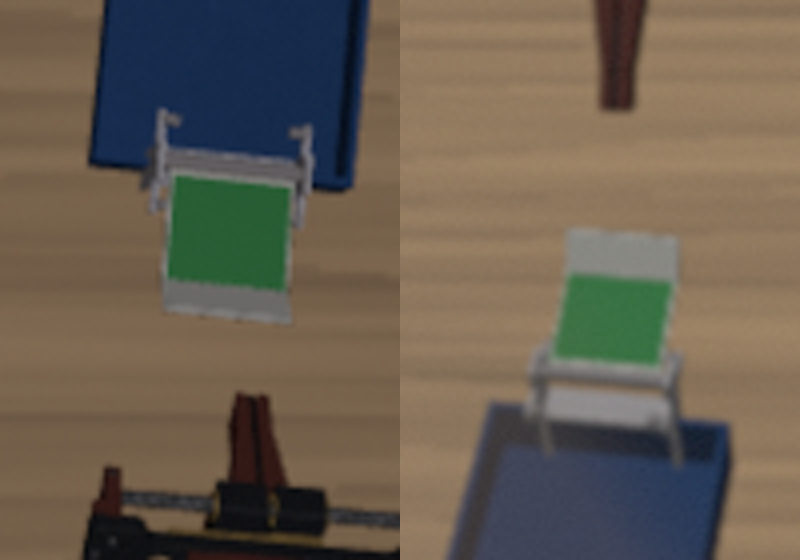

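The closed fingertips are about 40 mm in front of the tab and nearly centred, with the finger tip at crop (250,395) and the tab at (228,300). I go down next, then forward under the tab.

Emit:
{"method": "servo_tool", "body": {"plan": [[[1, 0, 0.08, -0.5, -0.05, 0, -0.09], [1, 0, 0.08, -0.5, -0.05, 0, -0.09], [1, 0, 0.08, -0.5, -0.05, 0, -0.09], [1, 0, 0, -0.5, 0, 0, 0], [1, 0, 0, -0.5, 0, 0, 0]]]}}

```text
t: 2.12
ee_pos: [401.5, -166.6, 129.9]
orientation: [2.86, -0.146, 1.19]
ft_force: [0.5, 0.1, -0.5]
width: 0.4
grasp_force: 0.0
```

Emit:
{"method": "servo_tool", "body": {"plan": [[[1, 0, 0, -0.3, 0, 0, 0], [1, 0, 0, 0, 0, 0, 0]]]}}

```text
t: 2.28
ee_pos: [400.9, -166.4, 116.2]
orientation: [2.865, -0.148, 1.185]
ft_force: [0.5, 0.2, -0.8]
width: 0.5
grasp_force: 0.0
```

```bash
python3 -c "
from tgt import *
go(-74,-20,45)"
```

```text
shift [ 1.48 -0.17  0.01] turn [-0.02 -0.01 -0.02] tip now [-133.7, 0.9, -20.4] t 2.2833 F [ 0.5  0.2 -0.8] q [-0.6   0.63  2.45  2.61  0.73 -1.53] w 0.5313326569079858
```

Emit:
{"method": "servo_tool", "body": {"plan": [[[1, 0.37, -0.04, 0, 0, 0, 0], [1, 0.37, -0.04, 0, 0, 0, 0], [1, 0.37, -0.04, 0, 0, 0, 0], [1, 0.37, -0.04, 0, 0, 0, 0], [1, 0, 0, 0, 0, 0, 0]]]}}

```text
t: 2.7
ee_pos: [463.1, -173.8, 119.9]
orientation: [2.857, -0.144, 1.194]
ft_force: [0.2, -0.3, 1.2]
width: 0.5
grasp_force: 0.0
```

Emit:
{"method": "servo_tool", "body": {"plan": [[[1, 0, 0, 0.12, 0, 0, 0], [1, 0, 0, 0.12, 0, 0, 0], [1, 0, 0, 0.12, 0, 0, 0], [1, 0, 0, 0.12, 0, 0, 0], [1, 0, 0, 0, 0, 0, 0]]]}}

```text
t: 3.12
ee_pos: [458.6, -172.5, 137.0]
orientation: [2.862, -0.147, 1.183]
ft_force: [0.1, 0.2, 0.8]
width: 0.4
grasp_force: 0.1
```

```bash
python3 -c "
from tgt import *
go(-66,30,45)"
```

```text
shift [ 0.24 -0.04  0.74] turn [ 0.02 -0.01 -0.01] tip now [-75.7, 0.6, 0.4] t 3.1167 F [0.1 0.2 0.8] q [-0.52  0.56  2.35  2.6   0.58 -1.4 ] w 0.4256333905856329
```

Emit:
{"method": "servo_tool", "body": {"plan": [[[1, 0.16, -0.02, 0.15, 0, 0, 0], [1, 0.16, -0.02, 0.15, 0, 0, 0], [1, 0.16, -0.02, 0.15, 0, 0, 0], [1, 0.08, -0.01, 0.18, 0, 0, 0], [1, 0.08, -0.01, 0.18, 0, 0, 0]]]}}

```text
t: 3.53
ee_pos: [484.3, -175.6, 168.3]
orientation: [2.863, -0.147, 1.181]
ft_force: [-0.6, 0.1, -2.6]
width: 0.4
grasp_force: 0.6
```

Emit:
{"method": "servo_tool", "body": {"plan": [[[1, 0.12, -0.01, 0.15, 0, 0, 0], [1, 0.12, -0.01, 0.15, 0, 0, 0], [1, 0, 0, 0, 0, 0, 0]]]}}

```text
t: 3.78
ee_pos: [494.9, -176.6, 181.3]
orientation: [2.861, -0.146, 1.185]
ft_force: [0.2, -0.4, 0.0]
width: 0.6
grasp_force: 0.0
```

```bash
python3 -c "
from tgt import *
a=vision.get_image('top')[:,:,::-1];b=vision.get_image('scene')[:,:,::-1]
cv2.imwrite('pics/c3.png',np.hstack([cv2.resize(a[200:340,340:440],(400,560),interpolation=2),cv2.resize(b[140:280,205:305],(400,560),interpolation=2)]))
go(-12,58,45)"
```

```text
shift [ 0.69 -0.09  0.35] turn [ 0.02 -0.02 -0.02] tip now [-40.0, 0.5, 43.7] t 3.8833 F [-0.9  0.1 -0.9] q [-0.48  0.45  2.28  2.46  0.42 -1.21] w 0.7673771441523267
```

View pics/c3.png

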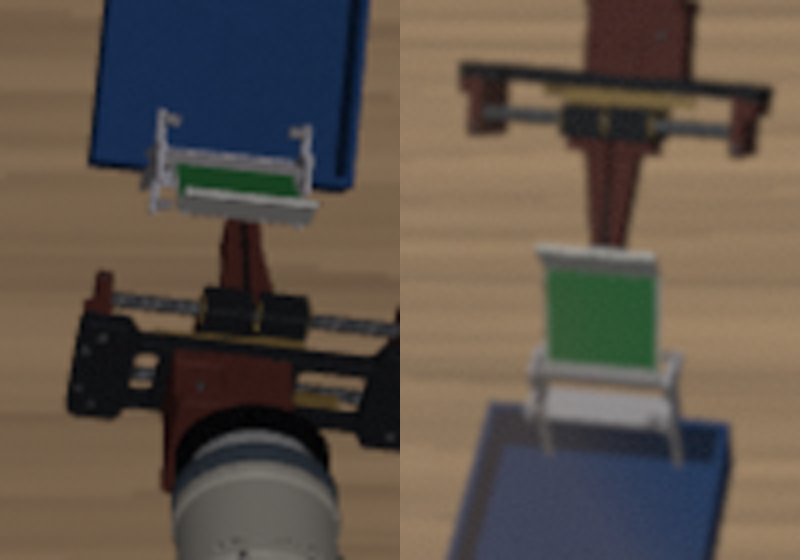

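The paddle is now up at roughly 60°, with the finger centred behind it, so I continue along the arc.

Emit:
{"method": "servo_tool", "body": {"plan": [[[1, 0.17, -0.02, 0.09, 0, 0, 0], [1, 0.17, -0.02, 0.09, 0, 0, 0], [1, 0.17, -0.02, 0.09, 0, 0, 0], [1, 0.17, -0.02, 0.08, 0, 0, 0], [1, 0.19, -0.02, 0.0, 0, 0, 0]]]}}

```text
t: 4.3
ee_pos: [529.3, -180.5, 194.4]
orientation: [2.863, -0.147, 1.182]
ft_force: [-1.1, 0.1, -0.1]
width: 0.5
grasp_force: 0.5
```

Emit:
{"method": "servo_tool", "body": {"plan": [[[1, 0.19, -0.02, 0.0, 0, 0, 0], [1, 0.19, -0.02, 0.0, 0, 0, 0], [1, 0.19, -0.02, -0.05, 0, 0, 0], [1, 0.16, -0.02, -0.1, 0, 0, 0], [1, 0.16, -0.02, -0.1, 0, 0, 0]]]}}

```text
t: 4.72
ee_pos: [565.7, -184.6, 184.1]
orientation: [2.862, -0.146, 1.184]
ft_force: [-0.1, 0.5, 0.9]
width: 0.5
grasp_force: 0.4
```

Emit:
{"method": "servo_tool", "body": {"plan": [[[1, 0.16, -0.02, -0.11, 0, 0, 0], [1, 0.16, -0.02, -0.11, 0, 0, 0], [1, 0, 0, 0, 0, 0, 0]]]}}

```text
t: 4.97
ee_pos: [578.4, -186.2, 174.5]
orientation: [2.863, -0.147, 1.182]
ft_force: [-0.4, 0.1, -0.4]
width: 0.2
grasp_force: 0.0
```

```bash
python3 -c "
from tgt import *
go(55,10,45)"
```

```text
shift [ 0.25 -0.02 -0.7 ] turn [ 0.02 -0.03 -0.02] tip now [44.9, -0.4, 37.8] t 4.9667 F [-0.4  0.1 -0.4] q [-0.41  0.53  2.11  2.43  0.33 -1.11] w 0.24720931317766975
```

Emit:
{"method": "servo_tool", "body": {"plan": [[[1, 0.07, -0.01, -0.13, 0, 0, 0], [1, 0.07, -0.01, -0.13, 0, 0, 0], [1, 0.07, -0.01, -0.13, 0, 0, 0], [1, 0.04, 0, -0.13, 0, 0, 0], [1, 0, 0, -0.1, 0, 0, 0]]]}}

```text
t: 5.38
ee_pos: [587.8, -187.4, 150.1]
orientation: [2.862, -0.147, 1.183]
ft_force: [0.7, 0.3, 1.2]
width: 0.4
grasp_force: 0.5
```

Emit:
{"method": "servo_tool", "body": {"plan": [[[1, 0, 0, -0.05, 0, 0, 0], [1, 0, 0, 0, 0, 0, 0]]]}}

```text
t: 5.55
ee_pos: [587.3, -187.2, 148.0]
orientation: [2.863, -0.147, 1.182]
ft_force: [0.2, 0.1, 0.1]
width: 0.7
grasp_force: 0.0
```

Emit:
{"method": "servo_tool", "body": {"plan": [[[1, 0, 0, -0.04, 0, 0, 0], [1, 0, 0, 0, 0, 0, 0]]]}}

```text
t: 5.72
ee_pos: [587.3, -187.3, 147.0]
orientation: [2.862, -0.147, 1.182]
ft_force: [-0.3, 0.5, 0.6]
width: 0.5
grasp_force: 0.1
```

```bash
python3 -c "
from tgt import *
go(55,9,45)"
```

```text
shift [ 0.03  0.01 -0.04] turn [ 0.02 -0.02 -0.02] tip now [53.8, -0.6, 10.3] t 5.7167 F [-0.3  0.5  0.6] q [-0.41  0.59  2.09  2.52  0.37 -1.2 ] w 0.5283823216628558
```

Emit:
{"method": "servo_tool", "body": {"plan": [[[1, 0, 0, -0.04, 0, 0, 0], [1, 0, 0, 0, 0, 0, 0]]]}}

```text
t: 5.88
ee_pos: [587.5, -187.3, 145.9]
orientation: [2.862, -0.147, 1.184]
ft_force: [-2.5, 0.3, 4.2]
width: 0.4
grasp_force: 2.6
```

Emit:
{"method": "servo_tool", "body": {"plan": [[[1, 0, 0, -0.03, 0, 0, 0], [1, 0, 0, 0, 0, 0, 0]]]}}

```text
t: 6.05
ee_pos: [587.6, -187.3, 145.4]
orientation: [2.861, -0.147, 1.186]
ft_force: [-7.3, 1.9, 12.0]
width: 0.4
grasp_force: 5.9
```

```bash
python3 -c "
from tgt import *
a=vision.get_image('top')[:,:,::-1];b=vision.get_image('scene')[:,:,::-1]
cv2.imwrite('pics/c4.png',np.hstack([cv2.resize(a[160:300,340:440],(400,560),interpolation=2),cv2.resize(b[180:320,205:305],(400,560),interpolation=2)]))
go(55,9,45)"
```

```text
shift [0.02 0.01 0.  ] turn [ 0.02  0.01 -0.02] tip now [54.2, -0.6, 9.0] t 6.15 F [-7.   1.  10.8] q [-0.41  0.6   2.09  2.53  0.37 -1.21] w 0.22827820261749815
```

View pics/c4.png

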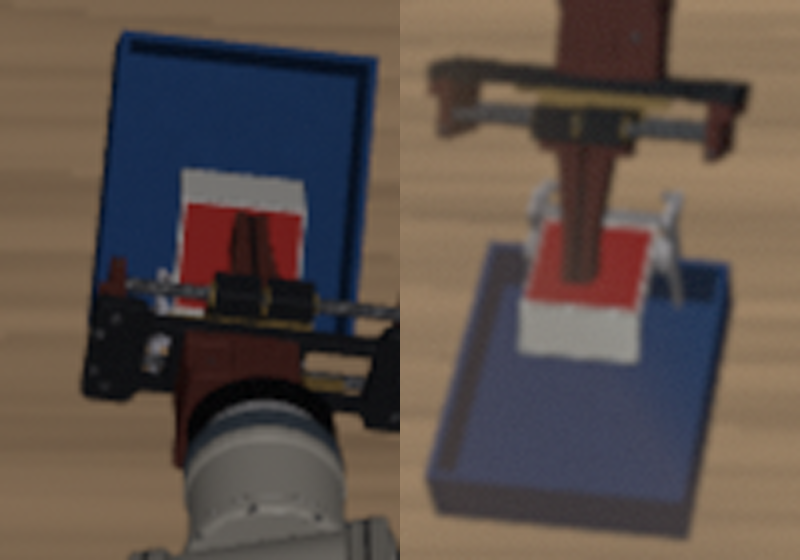

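The red face is up, and the force has risen to 12 N at exactly the stop height, so the paddle is down. I retreat straight up, then back, and check.

Emit:
{"method": "servo_tool", "body": {"plan": [[[1, 0, 0, 0.1, 0, 0, 0], [1, 0, 0, 0.3, 0, 0, 0], [1, 0, 0, 0.6, 0, 0, 0], [1, 0, 0, 0.8, 0, 0, 0], [1, 0, 0, 0.8, 0, 0, 0]]]}}

```text
t: 6.57
ee_pos: [587.9, -186.8, 235.8]
orientation: [2.864, -0.146, 1.184]
ft_force: [0.8, 0.3, -0.7]
width: 1.0
grasp_force: 0.0
```

Emit:
{"method": "servo_tool", "body": {"plan": [[[1, -0.5, 0, 0.6, 0, 0, 0], [1, -0.8, 0, 0.3, 0, 0, 0], [1, -0.8, 0, 0, 0, 0, 0], [1, -0.8, 0, 0, 0, 0, 0], [1, 0, 0, 0, 0, 0, 0]]]}}

```text
t: 6.98
ee_pos: [467.3, -185.4, 268.6]
orientation: [2.868, -0.148, 1.179]
ft_force: [0.5, -0.3, -0.4]
width: 0.2
grasp_force: 0.0
```

Emit:
{"method": "servo_tool", "body": {"plan": [[[1, -0.6, 0, 0, 0, 0, 0], [1, -0.6, 0, 0, 0, 0, 0], [1, 0, 0, 0, 0, 0, 0], [1, 0, 0, 0, 0, 0, 0], [1, 0, 0, 0, 0, 0, 0]]]}}

```text
t: 7.4
ee_pos: [425.3, -187.0, 270.1]
orientation: [2.865, -0.145, 1.185]
ft_force: [0.1, -0.9, 0.3]
width: 0.4
grasp_force: 0.0
```

```bash
python3 -c "
from tgt import *
a=vision.get_image('top')[:,:,::-1];b=vision.get_image('scene')[:,:,::-1]
cv2.imwrite('pics/c5.png',np.hstack([a[140:340,180:540],cv2.resize(b[160:320,150:350],(400,320))[:200]]) if 0 else np.vstack([cv2.resize(a[150:330,130:530],(600,270)),cv2.resize(b[150:330,130:530],(600,270))]))
r=[max((c for h in((0,130,60),(172,130,60)) for c in blobs(0,i,h,(h[0]+7,255,255),30) if f(cen(c))),key=cv2.contourArea) for i,f in((a,lambda c:340<c[0]<450 and 150<c[1]<300),(b,lambda c:220<c[0]<300 and 200<c[1]<320))]
P=cross(cen(r[0]),cen(r[1]));print(P,(P[0]-H)@U,(P[0]-H)@Z)
for n,c in zip(('top','scene'),r): print([((onz(n,q,82)-H)@U).round(1) for q in cv2.boxPoints(cv2.minAreaRect(c))])
go(0,100,45)"
```

```text
(array([ 626.2, -190.1,   81.1]), np.float64(0.6)) 36.32573084846126 1.0999999999999943
[np.float64(7.1), np.float64(64.8), np.float64(65.6), np.float64(7.9)]
[np.float64(62.7), np.float64(9.2), np.float64(10.0), np.float64(63.3)]
shift [ 2.71  0.14 -0.83] turn [-0.01 -0.01 -0.05] tip now [-107.1, -16.7, 133.3] t 7.5 F [ 0.4 -0.1 -0.1] q [-0.61  0.16  2.35  1.78  0.36 -0.6 ] w 0.5945909485711625
```

View pics/c5.png

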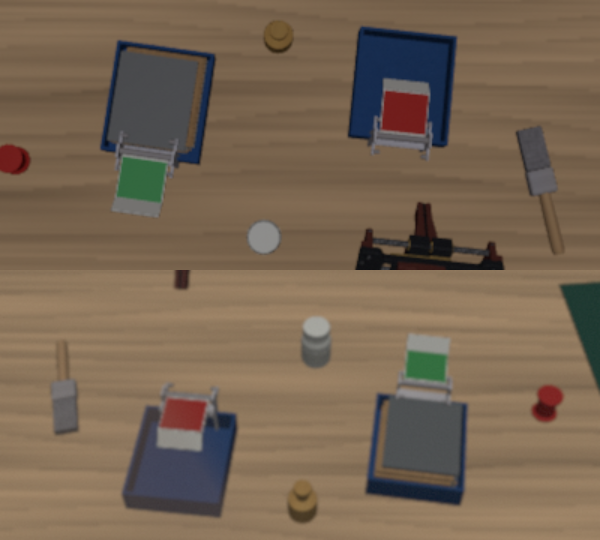

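The empty tray's marker lies flat with the red face up: its plate centre is at 81 mm height, 36 mm past the hinge. The full tray still shows green, the jar, weight, spool and brush are where they were, and the arm is clear.

```bash
python3 -c "
from workcell import close_job
print(close_job())"
```

```text
the job is handed in; nothing more can be done
None
```

The empty tray's marker is flipped flat onto its stop with the red face up, the full tray still shows green, nothing else was moved, and the job was handed in at about 7.5 s.

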